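Fish the drain plug out of the gap between the ingredient bins

TASK

The ice-well drain plug, the one with the wire loop on top, has fallen into one of the two narrow gaps of the ingredient station. Fish it out by its loop with the hook rod, not with your fingers, and set it upright on the slotted drip tray. Then hang the hook rod back in its stand as you found it.

Things in the scene. Friction and masses are not known exactly. Their poses are not given: they have to be found in the camera images.
- hook: Hook rod, 0.17 kg. Origin: underside of its 46 mm square guard, z up. Black handle above: 34 (x) by 24 mm (y), z 6 to 66. 7 mm shaft down to z -150, bent into a foot along -x to x -32, tip up to x -36, z -140. The guard rests on a fixed stand's two upright plates (50 mm in x, 175 high), shaft in the 26 mm slot between, open at both x ends: lift 10 mm, slide out 50 mm along -x; hang back likewise.
- plug: Drain plug, about 0.1 kg, upright on the counter: black rubber cone, 40 mm wide below, 46 above, 26 high, with a rigid upright steel wire loop. Origin: centre of underside, z up. The hook passes through the loop along x: clear opening 32 mm wide (y), z 26 to 63 mm; loop top at 69. The similar bung in the other gap has no loop and is not wanted.
- station: Three steel bins in a row, fixed, 130 mm high; lid knobs to 148 mm, 200 mm behind the front. Origin: middle of the front at counter level; x runs into the gaps, away from the robot, y along the front. Two gaps, 66 mm wide, centred at y +100 and -100 mm, 280 mm deep, open above and in front. The plug is in one, 40 to 70 mm in, its x axis within 15 degrees of the gap's.
- tray: Slotted drip tray, fixed: a dark flat steel plate, 130 mm (x) by 190 mm (y), 6 mm thick, no rim, on the counter before the station. Origin: centre of its underside. Between it and the stand are loose things up to 55 mm high.
There are look-alikes about, which are no part of the job. Of the things like the hook, leave any that is purple; of the rest the larger one is meant.

How it is judged (in metres and radians):
On the way:
1. the plug hangs on the hook rod, clear of the counter (height (world z) of plug above 0.01 m and contact force between hook and plug above 0.2 N), for 0.1 s.
At the end, for the whole second after the job is handed in: The plug stands upright (within 8 degrees) and at rest on the drip tray, its centre anywhere over the plate, and the hook rod hangs upright (within 8 degrees) and at rest in its stand, within 25 mm of where it hung at the start (x of plug in the frame of tray between -0.065 and 0.065 m and y of plug in the frame of tray between -0.095 and 0.095 m and z of plug in the frame of tray between 0.003 and 0.012 m and angle between each of plug, hook's own z axis and vertical below 0.15 rad and linear speed of each of plug, hook below 0.02 m/s and distance of hook from where it was at the start of the episode below 0.025 m); the robot touches nothing.
It fails at once if the fingers touch the plug (contact force between the fingers and plug above 0.5 N).
It also fails if it takes over 69 s, if anything falls off the work surface, if the arm or the gripper's body presses on something with over 40 N, if the wrist force passes 120 N, or if a joint passes its speed limit or range.

ROBOT

A 7-joint arm with a two-finger parallel gripper is mounted at the origin on the work surface. World frame = base frame: x ahead of the robot, y to its left, z up, the work surface at z = 0. Lengths are in mm, angles in rad, forces in N, time in s.
With the tool pointing down it reaches from about 350 to 775 mm from the base axis. Payload 3.1 kg.
Tool frame: the origin (TCP) lies midway between the tips of the shut fingers; the grasp point (between the pads) lies 19 mm behind it; z points along the fingers, y is the direction in which the jaws open and shut (so a half turn about z gives the same grasp; the last joint's range is limited). The gripper opens to 85 mm and grips with 20 to 120 N. Pads are 22 mm wide; open, the fingers measure 114 mm over their backs; the gripper's body (76 mm by 85 mm) begins 54 mm behind the grasp point. The pads swing forward as they close: fully open they stand 13 mm farther back than shut.
Start: joints at [1.239, 0.311, 0.014, 1.512, -0.004, 1.319, -0.027], TCP at [157.201, -527.072, 231.304] pointing down, gripper open.
Joint ranges: [-2.7, 2.7], [-0.3, 1.91], [-1.27, 1.3], [0.12, 2.57], [-1.44, 4.58], [0.2, 2.03], [-3.05, 3.05]. Speed limits (rad/s): [2.79, 2.79, 3.14, 3.14, 3.14, 3.14, 3.14].

INTERFACE

Orientations are given as a rotation vector (axis times angle).
In Python, from bench import env gives the robot as it stands.
- The arm moves only by the shell command python3 -m pendant 'ROWS' [FORCE]. ROWS is JSON, a list of rows, each a list of 3 entries, a list of its own where there are three numbers: the turn, a rotation vector about the tool's x, y, z in degrees, then the shift along the tool's x, y, z in mm, then the closure in counts, from 0 (fully open) to 255 (shut). A call has 1 to 20 rows; each row shifts and turns the commanded pose from where the row before left it, along the tool's axes as they then stand; what a row does not reach is not made up. A row lasts 1/12 s, in which the tool goes at most 41.7 mm and 7.16 degrees, less where a joint would pass 70% of its speed; a pose out of reach is approached as far as the arm can. A call is refused whole if a number of a shift passes 41.7 or a number of a turn 7.16, either way. A call with a gripper value outside its range is refused whole. The fingers move at their own pace and stop on an object; FORCE is the grip in N (left out, the last holds). Time passes only in rows, so rows that do not move let the fingers close. It gives the time, the measured TCP pose, the force and the opening at its end, in the units of the state.
- env.observe(): the state, without advancing time (a new reading comes with each control period).
- env.grab_frame(name): name is "scene" or "side" or "wrist"; returns a dict with "pixels" (384x512x3 uint8, red, green, blue), "range_z" (384x512 float32, mm along the optical axis (not along the pixel's ray), 0 where there is no reading), "intrinsics" (3x3 intrinsics, pixels), "extrinsics" (4x4, takes a point from world to camera coordinates). Camera axes: x right, y down, z forward; pixel columns grow to the right and rows downward; lengths in mm; the calibration is good to about 2 mm. A picture is of the moment at which its call begins.
- env.hand_in(): hands the job in, once; it reports no verdict.
The state is a dict: "clock": time; "q": joint angles; "dq": joint speeds; "tau": joint torques, N m; "position": TCP position; "tcp_rot": TCP orientation; "contact_force": force on the tool from outside, world axes, zero at the start; "moment": the same for the moment, N m; "grip_width": finger opening in mm.
Only numpy, scipy, OpenCV 4.12 (cv2) and the standard library are available. Lean on these libraries where they do the work, as an engineer would, in place of code of your own. Each camera call takes 0.05 s, during which the arm holds its last target.

## Working session

There is one attempt and no reset: what is moved stays moved. The work goes in short steps, Python scripts to look and compute and a shell command to move; the robot and the scene stay as the last step left them, time stands still between calls to the robot, and variables do not carry over. Pictures are saved under pics/ and viewed, and the job is handed in when it is done.

```bash
ls; mkdir -p pics
cat > h.py <<'E'
from bench import env
import numpy as np, cv2
from scipy.spatial.transform import Rotation as R
def grab(n,tag):
    f=env.grab_frame(n); cv2.imwrite(f'pics/{tag}.png',f['pixels'][:,:,::-1]); np.savez(f'pics/{tag}.npz',**f); return f
def load(tag): return dict(np.load(f'pics/{tag}.npz'))
def pts(f):
    K=f['intrinsics'];T=np.linalg.inv(f['extrinsics']);z=f['range_z'];v,u=np.mgrid[:z.shape[0],:z.shape[1]]
    c=np.stack([(u-K[0,2])/K[0,0]*z,(v-K[1,2])/K[1,1]*z,z],-1); return c@T[:3,:3].T+T[:3,3]
def ray(f,u,v,h):
    K=f['intrinsics'];T=np.linalg.inv(f['extrinsics']);d=T[:3,:3]@np.array([(u-K[0,2])/K[0,0],(v-K[1,2])/K[1,1],1]);o=T[:3,3]
    return o+d*(h-o[2])/d[2]
E
python3 - <<'E'
from h import *
print(env.observe())
for n in ['scene','side','wrist']:
    f=grab(n,n+'0'); print(n,np.linalg.inv(f['extrinsics']).round(2),f['intrinsics'][0,0])
E
```

```text
pics
{'clock': 0.0, 'q': array([ 1.23928499,  0.31173914,  0.01400762,  1.51306496, -0.00437393,
        1.31920949, -0.02719441]), 'dq': array([ 0.0001856 ,  0.00052125,  0.00199756, -0.00025246,  0.00069313,
       -0.00083091,  0.00030536]), 'tau': array([ 2.46560530e-04, -3.79914737e+01,  1.46163753e-01, -2.30586737e+01,
        1.21393689e-02,  1.35807306e-02, -1.04926815e-05]), 'position': array([ 156.95797501, -526.35915838,  230.21055461]), 'tcp_rot': array([-3.10633114e+00, -4.53419563e-01,  7.39335290e-04]), 'contact_force': array([ 0.52161375, -0.56211879, -0.35645775]), 'moment': array([-0.00526928, -0.03888319, -0.03070797]), 'grip_width': 85.47547912813725}
scene [[ 8.30000e-01  3.40000e-01 -4.30000e-01  1.06349e+03]
 [ 5.50000e-01 -4.80000e-01  6.80000e-01 -6.93800e+02]
 [ 2.00000e-02 -8.10000e-01 -5.90000e-01  9.53020e+02]
 [ 0.00000e+00  0.00000e+00  0.00000e+00  1.00000e+00]] 447.66336144404585
side [[ 1.0000e+00 -2.0000e-02  2.0000e-02  3.9953e+02]
 [-2.0000e-02 -7.9000e-01  6.2000e-01 -3.8684e+02]
 [ 1.0000e-02 -6.2000e-01 -7.9000e-01  9.3968e+02]
 [ 0.0000e+00  0.0000e+00  0.0000e+00  1.0000e+00]] 372.8165369893922
wrist [[ 2.9000e-01 -9.2000e-01 -2.5000e-01  2.2024e+02]
 [-9.6000e-01 -2.8000e-01 -7.0000e-02 -5.0865e+02]
 [-0.0000e+00  2.6000e-01 -9.7000e-01  3.7244e+02]
 [ 0.0000e+00  0.0000e+00  0.0000e+00  1.0000e+00]] 328.6772789659601
```

View pics/scene0.png

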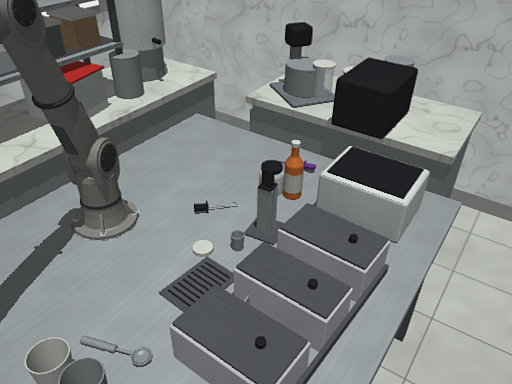

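View pics/side0.png

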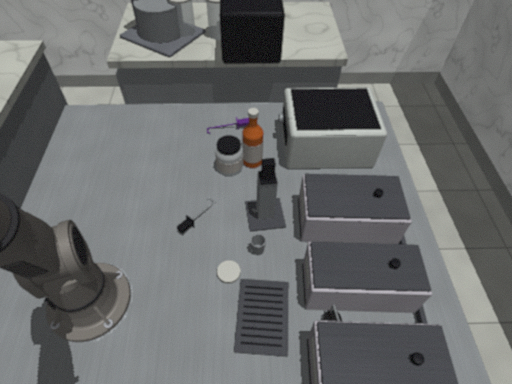

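View pics/wrist0.png

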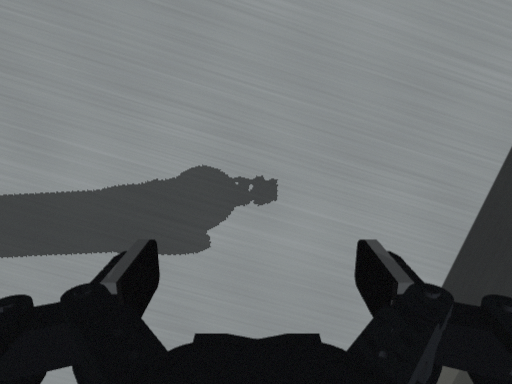

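Hook candidates: the rod in the stand (scene 268,185; side 267,172), a small black one lying on the counter (scene 215,207; side 195,217), and a purple one (scene 308,167; side 230,126). The one in the stand fits, since it is the largest and not purple. I'll enlarge it and the gaps to confirm.

Run:
```python
from h import *
a=load('scene0')['pixels'];b=load('side0')['pixels']
c=cv2.resize(a[130:270,180:330],None,fx=3.5,fy=3.5,interpolation=2)[:490,:525]
cv2.imwrite('pics/cropA.png',c[:,:,::-1])
d=cv2.resize(b[130:384,230:470],None,fx=2.3,fy=2.3,interpolation=2)
cv2.imwrite('pics/cropB.png',d[:,:,::-1])
for t in ['scene0','side0']:
    f=load(t); P=pts(f); 
    if t=='side0':
        for u,v in [(268,163),(268,180),(320,180),(400,180),(310,255),(420,250),(345,300),(335,313),(333,318),(420,238),(240,290),(265,315),(228,272),(258,243),(230,145),(252,140)]:
            print(t,u,v,P[v,u].round(0))
    else:
        for u,v in [(272,165),(272,175),(268,190),(268,210),(280,165)]: print(t,u,v,P[v,u].round(0))
```

```text
scene0 272 165 [364. 459. 110.]
scene0 272 175 [488. 258. 223.]
scene0 268 190 [484. 245. 175.]
scene0 268 210 [486. 246.  99.]
scene0 280 165 [388. 476. 110.]
side0 268 163 [468. 253. 240.]
side0 268 180 [470. 247. 180.]
side0 320 180 [623. 288. 128.]
side0 400 180 [922. 390.  -1.]
side0 310 255 [566.  55. 119.]
side0 420 250 [835.  55. 133.]
side0 345 300 [644. -44.  73.]
side0 335 313 [627. -58.  26.]
side0 333 318 [619. -71.  29.]
side0 420 238 [920. 168.  -0.]
side0 240 290 [391.  17.   5.]
side0 265 315 [454. -51.   4.]
side0 228 272 [359.  66.  12.]
side0 258 243 [444. 153.  12.]
side0 230 145 [365. 450. 111.]
side0 252 140 [434. 449. 132.]
```

View pics/cropA.png

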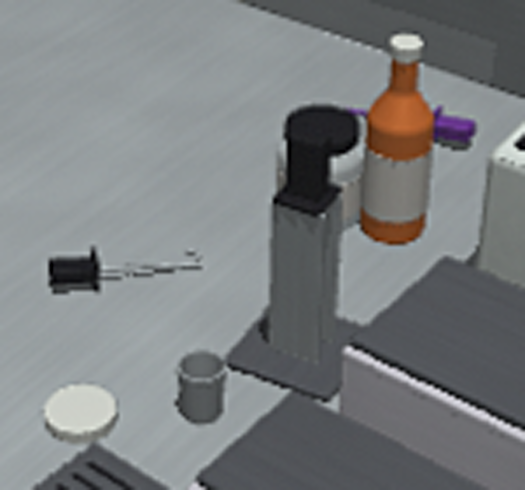

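View pics/cropB.png

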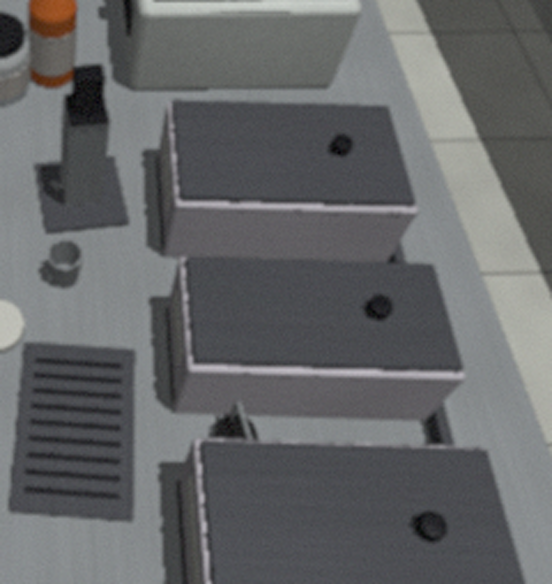

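Run:
```python
from h import *
Q=[]
for t in ['side0','scene0']:
    f=load(t);P=pts(f);m=(abs(P[...,2]-130)<7)&(P[...,0]>530)&(P[...,1]>-320)&(P[...,1]<320)&(P[...,0]<950)&(f['range_z']>0)
    print(t)
    n,l,s,_=cv2.connectedComponentsWithStats(m.astype(np.uint8))
    for i in range(1,n):
        if s[i,4]<300: continue
        p=P[l==i]; lo=np.median(p[:,2]); r=cv2.minAreaRect(p[:,:2].astype(np.float32)); print(s[i,4],lo.round(1),np.round(r[0],1),np.round(r[1],1),round(r[2],2))
    # handle
    g=f['pixels'].astype(int)
    m=(g.max(2)<60)&(P[...,2]>172)&(P[...,2]<260)&(abs(P[...,0]-478)<60)&(abs(P[...,1]-250)<60)
    p=P[m]; print('hook',m.sum(),p.min(0).round(),p.max(0).round())
    for a in range(170,262,8):
        q=p[(p[:,2]>=a)&(p[:,2]<a+8)]
        if len(q): print(a,len(q),q.min(0).round(),q.max(0).round())
    # tray
    m=(g.max(2)<100)&(abs(P[...,2]-5)<6)&(P[...,0]>340)&(P[...,0]<530)&(abs(P[...,1]+50)<140)
    m=cv2.morphologyEx(m.astype(np.uint8),cv2.MORPH_OPEN,np.ones((3,3)))
    n,l,s,_=cv2.connectedComponentsWithStats(m)
    for i in range(1,n):
        if s[i,4]<300: continue
        v,u=np.nonzero(l==i); p=np.array([ray(f,a,b,6)[:2] for a,b in zip(u,v)],np.float32)
        print('tray',s[i],cv2.minAreaRect(p))
    # stand base
    m=(g.max(2)<95)&(P[...,2]<12)&(abs(P[...,0]-480)<70)&(abs(P[...,1]-240)<70)
    p=P[m]; print('base',len(p),cv2.minAreaRect(p[:,:2].astype(np.float32)),np.median(p[:,2]))
    # loose things
    m=(P[...,2]>8)&(P[...,2]<100)&(P[...,0]>250)&(P[...,0]<540)&(P[...,1]>30)&(P[...,1]<330)&(f['range_z']>0)
    n,l,s,_=cv2.connectedComponentsWithStats(m.astype(np.uint8))
    for i in range(1,n):
        if s[i,4]>15: p=P[l==i]; print('obj',s[i],p.min(0).round(),p.max(0).round())
```

```text
side0
4198 129.5 [713.5 232.3] [152.  271.4] 86.86
5165 129.4 [701.4  19.4] [124.7 271.5] 87.41
7706 129.5 [ 690.4 -178.3] [122.8 271.2] 87.51
hook 371 [447. 234. 172.] [491. 279. 243.]
170 20 [447. 235. 172.] [491. 260. 178.]
178 99 [447. 234. 178.] [491. 279. 186.]
186 26 [452. 245. 186.] [486. 265. 194.]
194 28 [454. 244. 194.] [485. 252. 202.]
202 27 [453. 245. 202.] [485. 251. 210.]
210 26 [453. 244. 210.] [484. 255. 218.]
218 26 [453. 246. 218.] [484. 255. 226.]
226 27 [453. 244. 226.] [483. 257. 234.]
234 81 [453. 244. 234.] [483. 269. 242.]
242 11 [458. 250. 242.] [482. 264. 243.]
tray [ 234  279   55   77 3735] ((446.4090881347656, -50.88774108886719), (188.60423278808594, 128.67886352539062), 84.13172149658203)
base 690 ((468.58367919921875, 258.4482727050781), (107.77323913574219, 111.383544921875), 5.6541829109191895) 7.408219949616182
obj [248 192  35  39 542] [419. 199.   8.] [523. 310. 100.]
obj [191 207  18  19  52] [250. 214.   9.] [296. 284.  33.]
obj [251 234  16  21 249] [423. 115.   8.] [464. 159.  58.]
obj [217 261  24  22 408] [330.  35.   8.] [392. 100.  22.]

[... 457 characters left out ...]
90. 273. 225.]
226 28 [455. 245. 226.] [491. 271. 234.]
234 64 [455. 248. 234.] [491. 272. 242.]
242 4 [461. 250. 242.] [471. 261. 243.]
tray [ 161  258   73   53 1842] ((452.0233459472656, -51.66900634765625), (188.96249389648438, 129.2466278076172), 84.39126586914062)
base 419 ((473.7524108886719, 255.03839111328125), (109.30206298828125, 103.59703826904297), 6.6255106925964355) 7.45324748537098
obj [204 203  14   8  38] [250. 212.  10.] [271. 259.  34.]
obj [246 205  38  35 568] [417. 200.   8.] [522. 315. 100.]
obj [231 230  14  20 232] [423. 115.   8.] [467. 164.  57.]
obj [268 238  10   6  24] [510. 208.   8.] [531. 238.  12.]
obj [193 240  21  15 250] [333.  38.   8.] [394. 103.  19.]
```

Confirmed: the black-handled rod standing in its stand (scene 268,185) is the hook. In the front gap there is a dark cone with something on top (side 335,313). I'll level the tool yaw with the world axes and move to look into that gap from above.

```bash
python3 -m pendant '[[[0,0,5.5],[0,0,-5],0],[[0,0,5.5],[0,0,-7],0],[[0,0,5.6],[12,-15,-7],0],[[0,0,0],[25,-29,-6],0],[[0,0,0],[25,-29,-6],0],[[0,0,0],[25,-29,-6],0],[[0,0,0],[25,-29,-6],0],[[0,0,0],[25,-29,-6],0],[[0,0,0],[25,-29,-6],0],[[0,0,0],[25,-29,-6],0],[[0,0,0],[25,-29,-6],0],[[0,0,0],[25,-29,-6],0],[[0,0,0],[25,-29,-6],0],[[0,0,0],[25,-29,-6],0],[[0,0,0],[25,-29,-6],0],[[0,0,0],[25,-29,-6],0],[[0,0,0],[25,-29,-6],0],[[0,0,0],[12,-15,-3],0],[[0,0,0],[0,0,0],0],[[0,0,0],[0,0,0],0]]'
python3 - <<'E'
from h import *
grab('wrist','wrist1')
s=env.observe(); print(s['clock'],s['position'],R.from_rotvec(s['tcp_rot']).as_matrix().round(3))
E
```

```text
clock: 1.82
position: [529.9, -88.6, 336.7]
tcp_rot: [-3.141, -0.005, 0.002]
contact_force: [-0.4, -0.5, -0.9]
grip_width: 85.5
1.8667 [529.2116427  -90.4970282  336.68789514] [[ 1.     0.    -0.002]
 [ 0.    -1.    -0.001]
 [-0.002  0.001 -1.   ]]
```

View pics/wrist1.png

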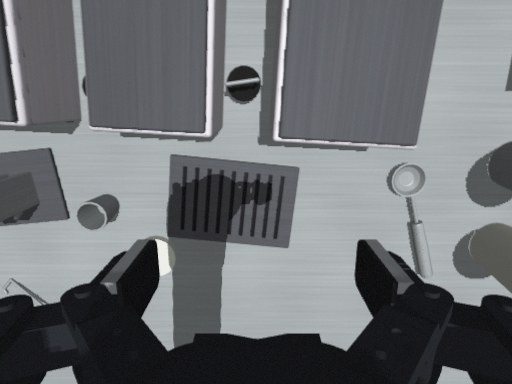

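Run:
```python
from h import *
f=load('wrist1');P=pts(f);g=f['pixels']
c=cv2.resize(g[40:140,180:310],None,fx=6,fy=6,interpolation=2); cv2.imwrite('pics/cropC.png',c[:,:,::-1])
for u,v in [(230,100),(243,95),(255,90),(243,72),(236,84),(243,83),(255,81),(225,88)]: print(u,v,P[v,u].round(1),g[v,u])
m=np.zeros(g.shape[:2],np.uint8); m[60:108,222:266]=(g[60:108,222:266].max(2)<45)
ct=max(cv2.findContours(cv2.morphologyEx(m,cv2.MORPH_CLOSE,np.ones((9,9))),0,1)[0],key=cv2.contourArea)
print(cv2.minEnclosingCircle(ct),cv2.minAreaRect(ct))
(u,v),r=cv2.minEnclosingCircle(ct); print('disc',ray(f,u,v,26),ray(f,u-r,v,26),ray(f,u+r,v,26))
mm=(P[...,2]>50)&(P[...,2]<85)&(abs(P[...,1]+75)<32)&(abs(P[...,0]-610)<40)&(g.min(2)>100)
q=P[mm];print(len(q),q.mean(0));
```

```text
230 100 [ 5.968e+02 -5.140e+01  1.000e-01] [173 180 182]
243 95 [603.2 -70.7  24.4] [36 35 34]
255 90 [609.6 -86.6  25. ] [39 40 38]
243 72 [631.9 -71.   26.5] [38 36 37]
236 84 [617.1 -61.6  25.2] [103 107 109]
243 83 [618.3 -70.9  25.6] [105 108 110]
255 81 [618.7 -86.8  64.7] [118 122 123]
225 88 [612.9 -44.6  -1. ] [146 150 152]
((243.5, 83.3787841796875), 16.985815048217773) ((243.5, 83.5), (33.0, 31.0), 90.0)
disc [617.82679197 -71.52299558  26.        ] [617.74263591 -49.23443729  26.        ] [617.91094245 -93.81007639  26.        ]
136 [618.38462728 -70.55101247  67.22449246]
```

View pics/cropC.png

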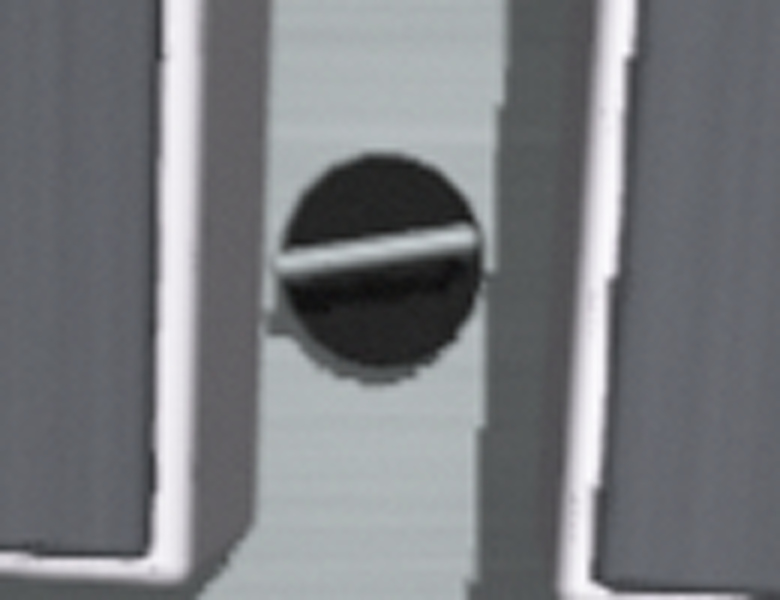

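Confirmed: the plug with the wire loop (wrist 243,84) is in the -y gap, with its centre near (618,-71) and yaw about +8°. The loopless bung (88,85) is in the other gap. Next is a look at the hook from above.

```bash
python3 -m pendant '[[[0,0,0],[-3,-15,0],0],[[0,0,0],[-6,-34,0],0],[[0,0,0],[-6,-34,0],0],[[0,0,0],[-6,-34,0],0],[[0,0,0],[-6,-34,0],0],[[0,0,0],[-6,-34,0],0],[[0,0,0],[-6,-34,0],0],[[0,0,0],[-6,-34,0],0],[[0,0,0],[-6,-34,0],0],[[0,0,0],[-6,-34,0],0],[[0,0,-3],[-3,-18,0],0],[[0,0,-3],[0,0,0],0],[[0,0,0],[0,0,0],0],[[0,0,0],[0,0,0],0]]'
python3 - <<'E'
from h import *
f=load('wrist1'); print('tray',np.mean([ray(f,u,v,6) for u,v in [(172,155),(298,167),(289,247),(167,237)]],0))
grab('wrist','wrist2')
s=env.observe(); print(s['clock'],s['position'],R.from_rotvec(s['tcp_rot']).as_matrix().round(3))
E
```

```text
clock: 3.03
position: [470.3, 246.7, 337.0]
tcp_rot: [3.135, 0.157, -0.0]
contact_force: [0.8, 0.4, 0.8]
grip_width: 85.5
tray [447.21401741 -51.74865709   6.        ]
3.0833 [470.48920632 246.49631895 337.05200165] [[ 0.995  0.099  0.   ]
 [ 0.099 -0.995 -0.002]
 [ 0.     0.002 -1.   ]]
```

View pics/wrist2.png

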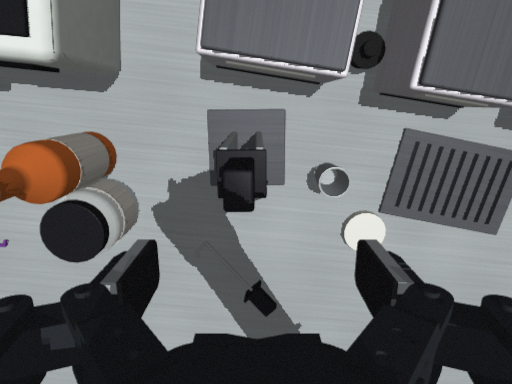

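Run:
```python
from h import *
f=load('wrist2');P=pts(f);g=f['pixels'].astype(int)
c=cv2.resize(f['pixels'][95:225,190:300],None,fx=4.5,fy=4.5,interpolation=2); cv2.imwrite('pics/cropD.png',c[:,:,::-1])
m=(g.max(2)<70)&(P[...,2]>235)&(P[...,2]<250)&(abs(P[...,0]-471)<50)
p=P[m];print('top',len(p),np.median(p[:,2]),cv2.minAreaRect(p[:,:2].astype(np.float32)))
m=(g.max(2)<75)&(P[...,2]>178)&(P[...,2]<190)&(abs(P[...,0]-471)<50)&(abs(P[...,1]-258)<50)
p=P[m];print('guard',len(p),np.median(p[:,2]),cv2.minAreaRect(p[:,:2].astype(np.float32)),p.min(0),p.max(0))
m=(abs(P[...,2]-6)<5)&(g.max(2)<110)&(abs(P[...,0]-471)<80)&(abs(P[...,1]-258)<60)
p=P[m];print('base',len(p),np.median(p[:,2]),cv2.minAreaRect(p[:,:2].astype(np.float32)))
```

```text
top 1364 240.24868604508555 ((469.580322265625, 260.4050598144531), (33.61903381347656, 23.72736167907715), 5.6247124671936035)
guard 1156 180.33647553641796 ((469.5483093261719, 260.5678405761719), (45.88446044921875, 45.35245895385742), 6.089547157287598) [445.02368444 235.64786305 178.00438881] [494.63157835 284.80869614 189.02825264]
base 3104 7.337130664551097 ((460.6128234863281, 263.9676208496094), (124.90032196044922, 119.25239562988281), 6.657282829284668)
```

View pics/cropD.png

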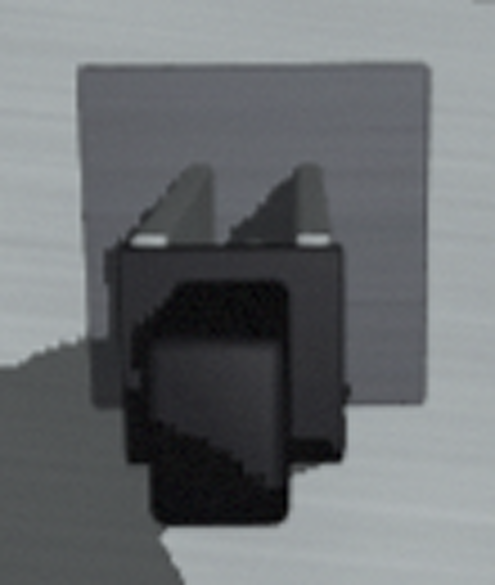

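```bash
python3 -m pendant '[[[0,0,0],[0.5,-14,0],0],[[0,0,0],[0,0,25],0],[[0,0,0],[0,0,30],0],[[0,0,0],[0,0,30],0],[[0,0,0],[0,0,30],0],[[0,0,0],[0,0,20],0],[[0,0,0],[0,0,10],0],[[0,0,0],[0,0,0],0],[[0,0,0],[0,0,0],0]]' 80
python3 - <<'E'
from h import *
grab('side','side2');grab('wrist','wrist3')
s=env.observe(); print(s['clock'],s['position'],R.from_rotvec(s['tcp_rot']).as_matrix().round(3))
f=load('wrist3');a=cv2.hconcat([load('side2')['pixels'][80:272,150:400],f['pixels'][100:292,130:380]]); cv2.imwrite('pics/pair1.png',cv2.resize(a,None,fx=1.6,fy=1.6)[:,:,::-1])
E
```

```text
clock: 3.83
position: [469.4, 262.2, 192.8]
tcp_rot: [3.137, 0.161, 0.001]
contact_force: [0.2, 0.5, 1.0]
grip_width: 85.1
3.9333 [469.94144752 263.45126891 194.18972436] [[ 0.995  0.104  0.003]
 [ 0.104 -0.995  0.002]
 [ 0.003 -0.001 -1.   ]]
```

View pics/pair1.png

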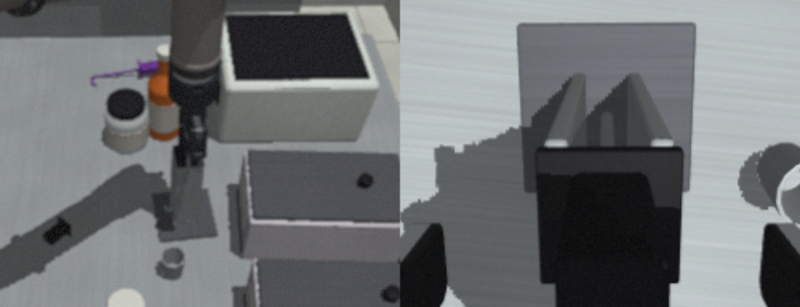

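The handle sits between the open fingers, about 2 mm off centre (pair image mid 603 against 610). I'll correct that and close.

```bash
python3 -m pendant '[[[0,0,0],[0,2,0],0],[[0,0,0],[0,0,0],80],[[0,0,0],[0,0,0],140],[[0,0,0],[0,0,0],255],[[0,0,0],[0,0,0],255],[[0,0,0],[0,0,0],255],[[0,0,0],[0,0,0],255],[[0,0,0],[0,0,0],255],[[0,0,0],[0,0,0],255]]' 80
python3 - <<'E'
from h import *
s=env.observe(); print(s['clock'],s['position'],s['grip_width'],s['contact_force'],s['moment'],R.from_rotvec(s['tcp_rot']).as_matrix().round(3))
E
```

```text
clock: 4.68
position: [469.0, 261.1, 192.5]
tcp_rot: [-3.137, -0.164, -0.001]
contact_force: [-0.3, -0.9, 2.2]
grip_width: 23.3
4.6833 [468.98526337 261.08913121 192.51363297] 23.275557794324307 [-0.33191132 -0.85510925  2.15854749] [-0.04759279 -0.01939382 -0.02503056] [[ 0.995  0.105  0.   ]
 [ 0.105 -0.995  0.   ]
 [ 0.    -0.    -1.   ]]
```

```bash
python3 -m pendant '[[[0,0,0],[0,0,-5],255],[[0,0,0],[0,0,-7],255],[[0,0,0],[0,0,0],255],[[0,0,0],[-10,0,0],255],[[0,0,0],[-18,0,0],255],[[0,0,0],[-18,0,0],255],[[0,0,0],[-16,0,0],255],[[0,0,0],[0,0,-10],255],[[0,0,0],[0,0,-30],255],[[0,0,0],[0,0,-35],255],[[0,0,0],[0,0,-35],255],[[0,0,0],[0,0,-20],255],[[0,0,0],[0,0,0],255]]'
python3 - <<'E'
from h import *
grab('side','side3');grab('scene','scene3')
s=env.observe(); print(s['clock'],s['position'],s['grip_width'],s['contact_force'],R.from_rotvec(s['tcp_rot']).as_matrix().round(3))
a=cv2.hconcat([load('side3')['pixels'][50:242,150:400],load('scene3')['pixels'][80:272,130:380]]); cv2.imwrite('pics/pair2.png',cv2.resize(a,None,fx=1.6,fy=1.6)[:,:,::-1])
E
```

```text
clock: 5.77
position: [408.9, 256.6, 339.9]
tcp_rot: [-3.132, -0.165, -0.015]
contact_force: [0.4, 0.8, -1.4]
grip_width: 23.1
5.8667 [407.20094341 254.80548214 334.88303414] 23.214619516978825 [ 0.37502892 -0.41157343 -1.64756869] [[ 0.994  0.105  0.001]
 [ 0.105 -0.994  0.001]
 [ 0.002 -0.    -1.   ]]
```

View pics/pair2.png

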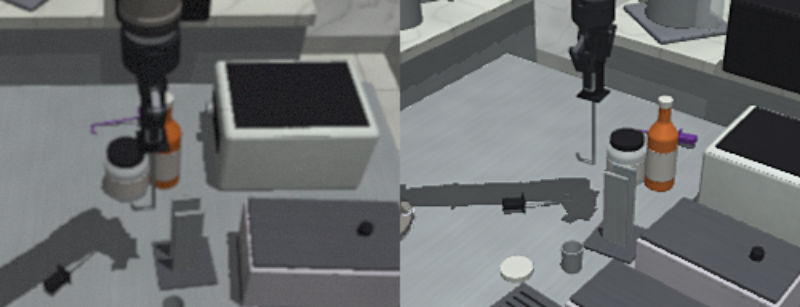

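```bash
python3 -m pendant '[[[0,0,0],[10,14.4,0],255],[[0,0,0],[19.8,28.8,0],255],[[0,0,0],[19.8,28.8,0],255],[[0,0,0],[19.8,28.8,0],255],[[0,0,0],[19.8,28.8,0],255],[[0,0,0],[19.8,28.8,0],255],[[0,0,0],[19.8,28.8,0],255],[[0,0,0],[19.8,28.8,0],255],[[0,0,0],[19.8,28.8,0],255],[[0,0,0],[19.8,28.8,0],255],[[0,0,0],[19.8,28.8,0],255],[[0,0,0],[19.8,28.8,0],255],[[0,0,0],[10,14.4,0],255],[[0,0,0],[0,0,0],255],[[0,0,0],[0,0,0],255]]'
python3 - <<'E'
from h import *
grab('side','side4');grab('scene','scene4');grab('wrist','wrist4')
s=env.observe(); print(s['clock'],s['position'],s['grip_width'],s['contact_force'],R.from_rotvec(s['tcp_rot']).as_matrix().round(3))
a=cv2.hconcat([load('side4')['pixels'][130:322,260:510],load('scene4')['pixels'][150:342,180:430]]); cv2.imwrite('pics/pair3.png',cv2.resize(a,None,fx=1.6,fy=1.6)[:,:,::-1])
E
```

```text
clock: 7.12
position: [679.4, -65.3, 330.6]
tcp_rot: [-3.137, -0.162, 0.01]
contact_force: [-0.6, 0.9, -1.6]
grip_width: 23.3
7.2667 [678.99475767 -62.32991693 333.70502793] 23.181715438074825 [-0.27727284  0.38773679 -1.96897842] [[ 0.994  0.107 -0.002]
 [ 0.107 -0.994  0.001]
 [-0.002 -0.001 -1.   ]]
```

View pics/pair3.png

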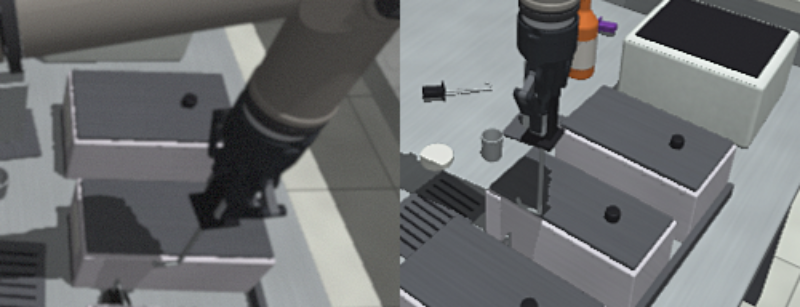

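View pics/wrist4.png

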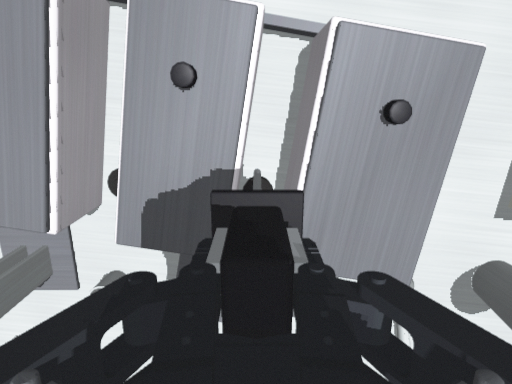

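```bash
python3 -m pendant '[[[0,0,0],[0,0,10],255],[[0,0,0],[0,0,24],255],[[0,0,0],[0,0,24],255],[[0,0,0],[0,0,24],255],[[0,0,0],[0,0,24],255],[[0,0,0],[0,0,14],255],[[0,0,0],[0,0,2],255],[[0,0,0],[0,0,0],255]]'
python3 - <<'E'
from h import *
grab('side','side5');grab('scene','scene5')
s=env.observe(); print(s['clock'],s['position'],s['grip_width'],s['contact_force'],s['moment'])
a=cv2.hconcat([cv2.resize(load('side5')['pixels'][260:350,300:390],(400,400)),cv2.resize(load('scene5')['pixels'][230:330,220:320],(400,400))]); cv2.imwrite('pics/pair4.png',a[:,:,::-1])
E
```

```text
clock: 7.93
position: [678.6, -63.1, 211.7]
tcp_rot: [-3.137, -0.168, 0.004]
contact_force: [0.7, 0.2, -1.1]
grip_width: 23.1
8.0333 [680.40079012 -63.36343853 214.28289118] 23.28102147716936 [ 0.10360845  0.11936795 -2.00966822] [ 0.00212071 -0.02604575 -0.0295287 ]
```

View pics/pair4.png

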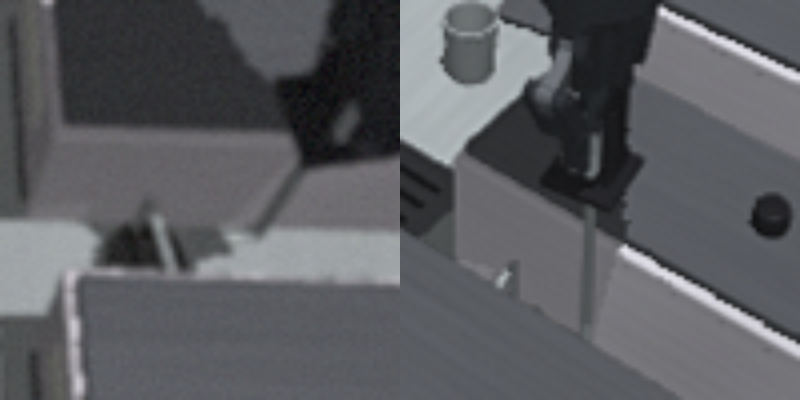

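View pics/scene5.png

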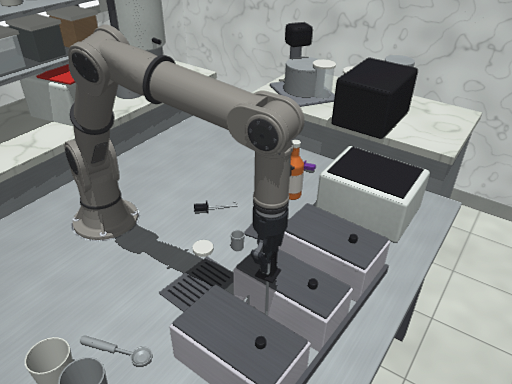

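The scene crop shows the shaft (590,270) behind the loop (505,275), lined up in the gap. I'll lower 4 mm, then pull the foot through the loop.

```bash
python3 -m pendant '[[[0,0,0],[0,0,4],255],[[0,0,0],[-6,0,0],255],[[0,0,0],[-8,0,0],255],[[0,0,0],[-8,0,0],255],[[0,0,0],[-8,0,0],255],[[0,0,0],[-8,0,0],255],[[0,0,0],[-7,0,0],255],[[0,0,0],[-3,0,0],255],[[0,0,0],[0,0,0],255],[[0,0,0],[0,0,0],255]]'
python3 - <<'E'
from h import *
grab('side','side6');grab('scene','scene6')
s=env.observe(); print(s['clock'],s['position'],s['grip_width'],s['contact_force'],s['moment'])
a=cv2.hconcat([cv2.resize(load('side6')['pixels'][260:350,300:390],(400,400)),cv2.resize(load('scene6')['pixels'][260:320,220:280],(400,400))]); cv2.imwrite('pics/pair5.png',a[:,:,::-1])
E
```

```text
clock: 8.87
position: [632.3, -69.3, 208.7]
tcp_rot: [3.137, 0.164, 0.001]
contact_force: [-0.4, -0.6, -2.2]
grip_width: 23.2
8.9667 [632.46449959 -69.12346768 208.34288522] 23.120531892437285 [ 0.1646936  -0.67898563 -1.5813535 ] [ 0.00398283 -0.0522146   0.02331575]
```

View pics/pair5.png

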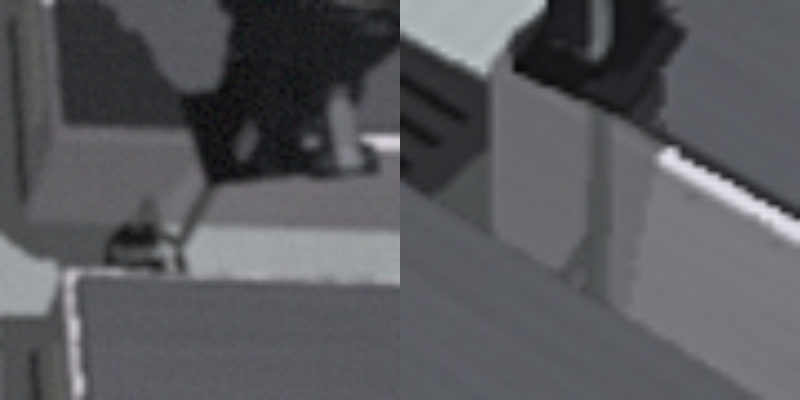

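There was no contact on the way in, and the loop is next to the shaft (scene crop 572,272). Lifting.

```bash
python3 -m pendant '[[[0,0,0],[0,0,-6],255],[[0,0,0],[0,0,-8],255],[[0,0,0],[0,0,-5],255],[[0,0,0],[0,0,-5],255],[[0,0,0],[0,0,-8],255],[[0,0,0],[0,0,-10],255],[[0,0,0],[0,0,-10],255],[[0,0,0],[0,0,-10],255],[[0,0,0],[0,0,0],255],[[0,0,0],[0,0,0],255],[[0,0,0],[0,0,0],255]]'
python3 - <<'E'
from h import *
grab('side','side7');grab('scene','scene7')
s=env.observe(); print(s['clock'],s['position'],s['grip_width'],s['contact_force'],s['moment'])
a=cv2.hconcat([cv2.resize(load('side7')['pixels'][260:350,300:390],(400,400)),cv2.resize(load('scene7')['pixels'][240:320,200:280],(400,400))]); cv2.imwrite('pics/pair6.png',a[:,:,::-1])
E
```

```text
clock: 9.88
position: [631.9, -69.2, 270.0]
tcp_rot: [3.137, 0.165, -0.001]
contact_force: [0.5, -0.3, -3.7]
grip_width: 23.2
9.9833 [631.60591545 -69.35748306 269.42430027] 23.294806269859162 [-0.11927402  0.18694244 -2.63512979] [-0.00951376  0.05386896 -0.02276718]
```

View pics/pair6.png

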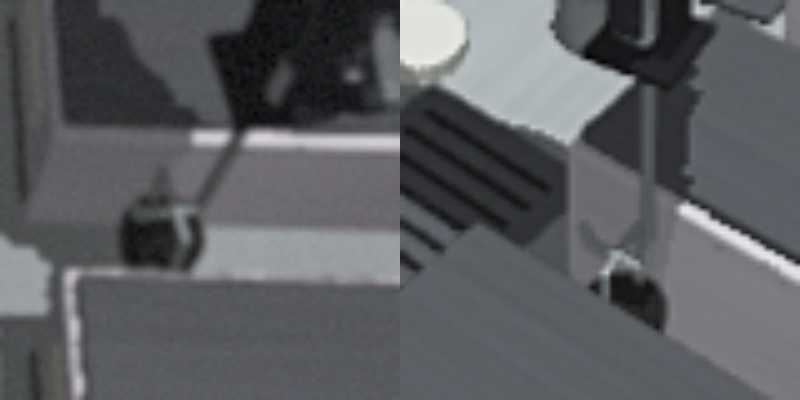

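The plug hangs on the foot, clear of the counter (scene crop 635,295). I'll carry it along the gap and out over the tray.

```bash
python3 -m pendant '[[[0,0,0],[-4,-0.5,0],255],[[0,0,0],[-8,-1.4,0],255],[[0,0,0],[-10,-1.6,0],255],[[0,0,0],[-10,-1.6,0],255],[[0,0,0],[-10,-1.6,0],255],[[0,0,0],[-10,-1.6,0],255],[[0,0,0],[-10,-1.6,0],255],[[0,0,0],[-10,-1.6,0],255],[[0,0,0],[-10,-1.6,0],255],[[0,0,0],[-12,-1.8,0],255],[[0,0,0],[-10,-2.5,0],255],[[0,0,0],[-10,-2.5,0],255],[[0,0,0],[-10,-2.5,0],255],[[0,0,0],[-10,-2.5,0],255],[[0,0,0],[-10,-2.5,0],255],[[0,0,0],[-10,-2.5,0],255],[[0,0,0],[-8,-1.6,0],255],[[0,0,0],[-4,-1,0],255],[[0,0,0],[0,0,0],255],[[0,0,0],[0,0,0],255]]'
python3 - <<'E'
from h import *
grab('side','side8');grab('scene','scene8')
s=env.observe(); print(s['clock'],s['position'],s['grip_width'],s['contact_force'],s['moment'])
a=cv2.hconcat([cv2.resize(load('side8')['pixels'][230:350,210:330],(400,400)),cv2.resize(load('scene8')['pixels'][200:320,150:270],(400,400))]); cv2.imwrite('pics/pair7.png',a[:,:,::-1])
f=load('side8');P=pts(f);g=f['pixels']; 
m=(P[...,2]>20)&(P[...,2]<80)&(abs(P[...,0]-450)<60)&(abs(P[...,1]+55)<60)&(g.max(2)<60); p=P[m]; print(len(p),p.min(0),p.max(0),p.mean(0))
f=load('scene8');P=pts(f);g=f['pixels']; 
m=(P[...,2]>20)&(P[...,2]<80)&(abs(P[...,0]-450)<60)&(abs(P[...,1]+55)<60)&(g.max(2)<60); p=P[m]; print(len(p),p.min(0),p.max(0),p.mean(0))
E
```

```text
clock: 11.65
position: [463.7, -54.4, 270.4]
tcp_rot: [3.137, 0.164, 0.001]
contact_force: [0.8, 0.4, -3.4]
grip_width: 23.4
11.75 [464.15396388 -54.43045691 270.31414045] 23.42683648000468 [-0.60740024  0.2452694  -1.99220092] [-0.05014031 -0.06603996  0.03967863]
205 [429.27713974 -80.01978525  45.42452729] [472.58706376 -37.12387414  77.38997345] [448.76225087 -63.67993398  66.53443608]
208 [430.90307729 -79.25001235  43.38753754] [479.84101242 -32.16557997  73.89139883] [462.15555917 -60.21677411  63.61866162]
```

View pics/pair7.png

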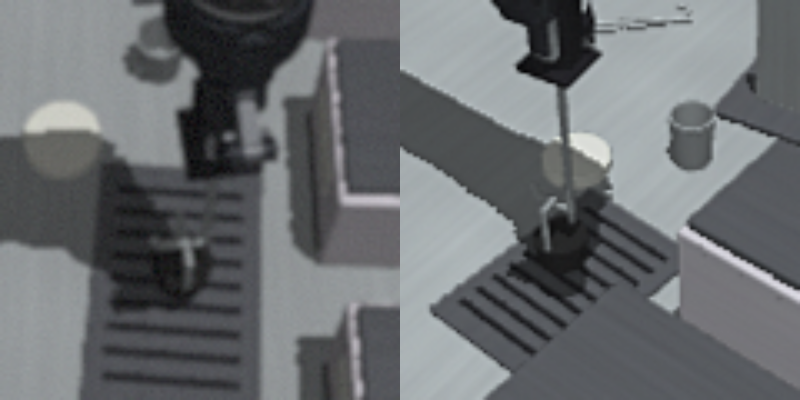

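```bash
python3 -m pendant '[[[0,0,0],[0,0,0],255],[[0,0,0],[0,0,6],255],[[0,0,0],[0,0,8],255],[[0,0,0],[0,0,8],255],[[0,0,0],[0,0,4],255],[[0,0,0],[0,0,3],255],[[0,0,0],[0,0,3],255],[[0,0,0],[0,0,3],255],[[0,0,0],[0,0,3],255],[[0,0,0],[0,0,3],255],[[0,0,0],[0,0,4],255],[[0,0,0],[0,0,5],255],[[0,0,0],[0,0,4],255],[[0,0,0],[0,0,2],255],[[0,0,0],[0,0,0],255],[[0,0,0],[0,0,0],255]]'
python3 - <<'E'
from h import *
grab('side','side9');grab('scene','scene9')
s=env.observe(); print(s['clock'],s['position'],s['grip_width'],s['contact_force'],s['moment'])
a=cv2.hconcat([cv2.resize(load('side9')['pixels'][260:340,230:310],(400,400)),cv2.resize(load('scene9')['pixels'][230:310,160:240],(400,400))]); cv2.imwrite('pics/pair8.png',a[:,:,::-1])
for t in ['side9','scene9']:
    f=load(t);P=pts(f);g=f['pixels']; 
    m=(P[...,2]>12)&(P[...,2]<40)&(abs(P[...,0]-450)<60)&(abs(P[...,1]+55)<60)&(g.max(2)<60); p=P[m]; print(len(p),p.min(0),p.max(0),np.median(p,0),np.percentile(p[:,2],95))
E
```

```text
clock: 13.08
position: [463.6, -54.3, 214.2]
tcp_rot: [-3.137, -0.165, 0.0]
contact_force: [0.1, 0.6, -1.5]
grip_width: 23.0
13.1833 [463.80002779 -54.34258073 214.49069962] 23.04541388850751 [-0.03971651 -0.39402068 -0.84090284] [ 0.01701842  0.04569816 -0.00601424]
178 [427.58965219 -79.61852527  12.11348663] [469.65336763 -35.17907695  35.99304841] [444.66954208 -64.76765199  31.17658077] 34.106916809391265
153 [427.76944224 -78.63729022  12.01082467] [474.35816408 -36.66241077  35.95855666] [459.38761752 -62.68703442  30.17225546] 34.07090578878272
```

View pics/pair8.png

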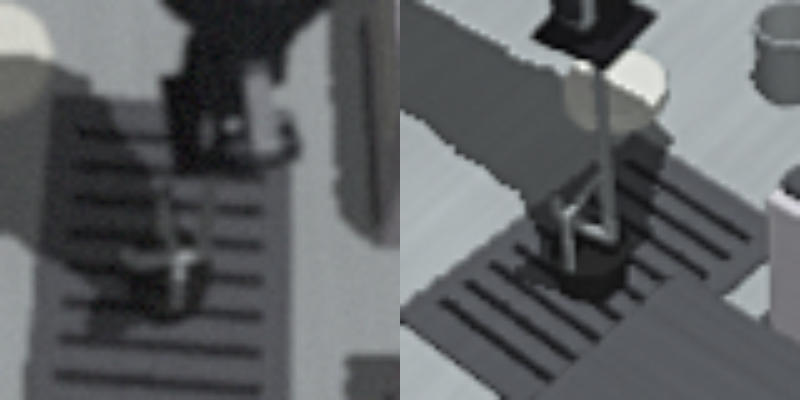

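The plug is standing on the tray with the foot low inside the loop (scene crop 590,230). I'll withdraw the hook along +x.

```bash
python3 -m pendant '[[[0,0,0],[4,0,0],255],[[0,0,0],[6,0,0],255],[[0,0,0],[6,0,0],255],[[0,0,0],[6,0,0],255],[[0,0,0],[6,0,0],255],[[0,0,0],[6,0,0],255],[[0,0,0],[6,0,0],255],[[0,0,0],[8,0,0],255],[[0,0,0],[8,0,0],255],[[0,0,0],[4,0,0],255],[[0,0,0],[0,0,0],255],[[0,0,0],[0,0,0],255]]'
python3 - <<'E'
from h import *
grab('side','side10');grab('scene','scene10')
s=env.observe(); print(s['clock'],s['position'],s['grip_width'],s['contact_force'],s['moment'])
a=cv2.hconcat([cv2.resize(load('side10')['pixels'][260:340,230:310],(400,400)),cv2.resize(load('scene10')['pixels'][230:310,160:240],(400,400))]); cv2.imwrite('pics/pair9.png',a[:,:,::-1])
E
```

```text
clock: 14.18
position: [523.3, -47.9, 214.1]
tcp_rot: [-3.137, -0.165, 0.001]
contact_force: [0.7, 0.7, -1.7]
grip_width: 23.2
14.2833 [522.90849834 -48.07488466 214.20256004] 23.341876851103457 [ 0.71894508  0.54399174 -1.59087303] [0.06048563 0.00259002 0.01389648]
```

View pics/pair9.png

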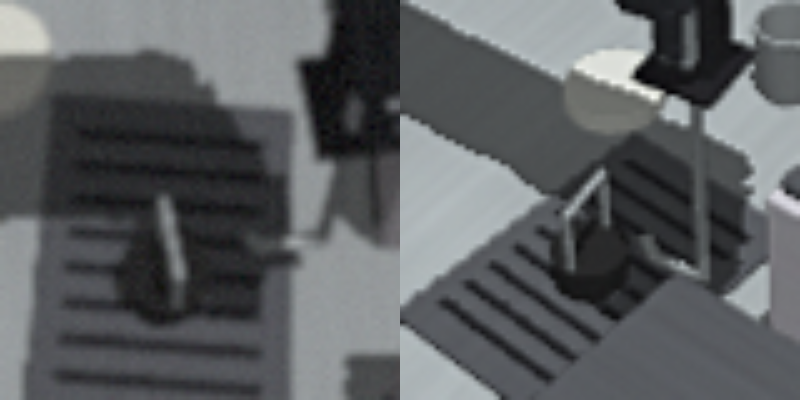

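```bash
python3 -m pendant '[[[0,0,0],[0,0,-10],255],[[0,0,0],[0,0,-30],255],[[0,0,0],[0,0,-30],255],[[0,0,0],[0,0,-10],255],[[0,0,0],[-4,-16,0],255],[[0,0,0],[-8,-31,0],255],[[0,0,0],[-8,-31,0],255],[[0,0,0],[-8,-31,0],255],[[0,0,0],[-8,-31,0],255],[[0,0,0],[-8,-31,0],255],[[0,0,0],[-8,-31,0],255],[[0,0,0],[-8,-31,0],255],[[0,0,0],[-8,-31,0],255],[[0,0,0],[-8,-31,0],255],[[0,0,0],[-6,-18,0],255],[[0,0,0],[0,0,0],255],[[0,0,0],[0,0,0],255],[[0,0,0],[0,0,0],255]]'
python3 - <<'E'
from h import *
s=env.observe(); print(s['clock'],s['position'],s['grip_width'],s['contact_force'],R.from_rotvec(s['tcp_rot']).as_matrix().round(3))
grab('wrist','wrist11')
E
```

```text
clock: 15.78
position: [409.4, 253.5, 294.3]
tcp_rot: [3.136, 0.163, 0.001]
contact_force: [-0.3, -1.4, -2.2]
grip_width: 22.9
15.7833 [409.44852062 253.47378923 294.2669468 ] 22.92067447585192 [-0.31307408 -1.40680194 -2.16978576] [[ 0.995  0.103  0.001]
 [ 0.103 -0.995 -0.001]
 [ 0.     0.002 -1.   ]]
```

View pics/wrist11.png

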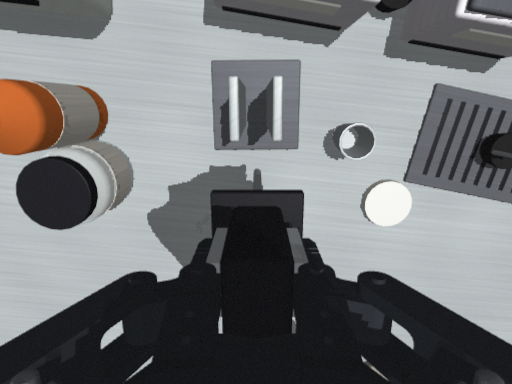

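Run:
```python
from h import *
f=load('wrist11');P=pts(f);g=f['pixels'].astype(int)
m=(abs(P[...,2]-175)<6)&(g.min(2)>140);n,l,s,c=cv2.connectedComponentsWithStats(m.astype(np.uint8))
C=[]
for i in range(1,n):
    if s[i,4]>100:
        p=P[l==i];r=cv2.minAreaRect(p[:,:2].astype(np.float32));print(s[i],r,np.median(p[:,2]));C.append(r[0])
print(np.mean(C,0))
```

```text
[229  76  10  65 570] ((467.4884338378906, 276.6865539550781), (48.28232192993164, 6.743619918823242), 6.322917938232422) 174.31257332203208
[273  76  10  65 563] ((470.9447021484375, 242.91094970703125), (48.36598205566406, 6.881030559539795), 5.890352725982666) 174.3598597892319
[469.21656799 259.79875183]
```

Slot centre is at (469,260), yaw 6.1°, and the hook is lined up with it. Lower to seat height + 12, slide in 60, and check before seating.

```bash
python3 -m pendant '[[[0,0,0],[0,0,12],255],[[0,0,0],[0,0,25],255],[[0,0,0],[0,0,25],255],[[0,0,0],[0,0,18],255],[[0,0,0],[0,0,9],255],[[0,0,0],[0,0,0],255],[[0,0,0],[6,0,0],255],[[0,0,0],[10,0,0],255],[[0,0,0],[10,0,0],255],[[0,0,0],[10,0,0],255],[[0,0,0],[10,0,0],255],[[0,0,0],[10,0,0],255],[[0,0,0],[4,0,0],255],[[0,0,0],[0,0,0],255],[[0,0,0],[0,0,0],255]]'
python3 - <<'E'
from h import *
s=env.observe(); print(s['clock'],s['position'],s['grip_width'],s['contact_force'],R.from_rotvec(s['tcp_rot']).as_matrix().round(3))
E
```

```text
clock: 17.08
position: [468.4, 261.1, 205.0]
tcp_rot: [-3.137, -0.165, 0.002]
contact_force: [-0.0, -0.3, -1.3]
grip_width: 22.9
17.0833 [468.44212624 261.06992936 205.03762492] 22.91442943497602 [-0.03247555 -0.26080013 -1.28549265] [[ 0.994  0.105 -0.001]
 [ 0.105 -0.994  0.   ]
 [-0.001 -0.    -1.   ]]
```

Lower onto the plates, then open gently.

```bash
python3 -m pendant '[[[0,0,0],[0,0,4],255],[[0,0,0],[0,0,4],255],[[0,0,0],[0,0,2],255],[[0,0,0],[0,0,2],255],[[0,0,0],[0,0,0.5],255],[[0,0,0],[0,0,0],255],[[0,0,0],[0,0,0],255]]'
python3 - <<'E'
from h import *
s=env.observe(); print(s['clock'],s['position'],s['grip_width'],s['contact_force'])
grab('scene','scene12');grab('side','side12')
a=cv2.hconcat([cv2.resize(load('side12')['pixels'][130:240,220:330],(400,400)),cv2.resize(load('scene12')['pixels'][140:250,210:320],(400,400))]); cv2.imwrite('pics/pair12.png',a[:,:,::-1])
E
```

```text
clock: 17.67
position: [468.6, 260.9, 192.8]
tcp_rot: [3.137, 0.165, 0.0]
contact_force: [1.4, -0.1, -1.5]
grip_width: 23.1
17.6667 [468.60477132 260.94763778 192.80128741] 23.074362858573313 [ 1.42254368 -0.12267661 -1.53109097]
```

View pics/pair12.png

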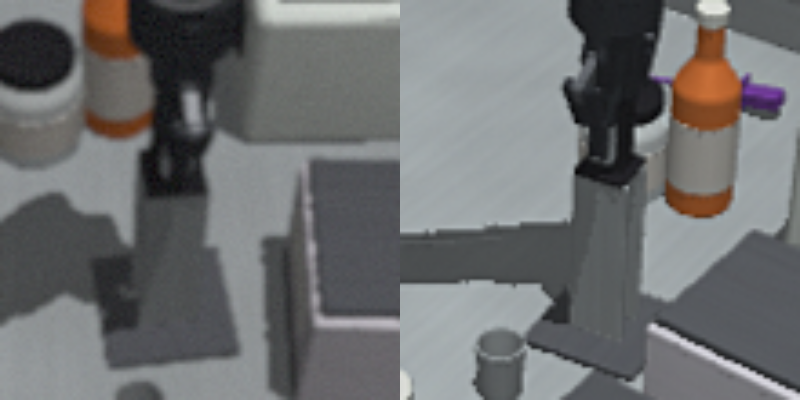

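```bash
python3 -m pendant '[[[0,0,0],[0,0,1],255],[[0,0,0],[0,0,0],255],[[0,0,0],[0,0,0],255]]'; python3 -m pendant '[[[0,0,0],[0,0,0.5],255],[[0,0,0],[0,0,0],255],[[0,0,0],[0,0,0],255]]'
```

```text
clock: 18.02
position: [468.8, 261.0, 192.5]
tcp_rot: [-3.137, -0.164, -0.001]
contact_force: [0.1, -1.3, 3.7]
grip_width: 23.2
clock: 18.27
position: [468.8, 261.0, 192.5]
tcp_rot: [-3.137, -0.164, -0.002]
contact_force: [-2.0, -2.3, 6.3]
grip_width: 23.3
```

The guard is now resting on the plates (6 N upward). Open the fingers, then rise.

```bash
python3 -m pendant '[[[0,0,0],[0,0,-1],255],[[0,0,0],[0,0,0],200],[[0,0,0],[0,0,0],120],[[0,0,0],[0,0,0],60],[[0,0,0],[0,0,0],0],[[0,0,0],[0,0,0],0],[[0,0,0],[0,0,0],0],[[0,0,0],[0,0,0],0],[[0,0,0],[0,0,0],0],[[0,0,0],[0,0,0],0]]'
python3 - <<'E'
from h import *
f=grab('wrist','wrist13'); cv2.imwrite('pics/w13.png',f['pixels'][:,:,::-1])
E
```

```text
clock: 19.1
position: [468.6, 260.9, 192.3]
tcp_rot: [3.137, 0.165, -0.0]
contact_force: [0.2, 0.7, 0.5]
grip_width: 85.0
```

View pics/w13.png

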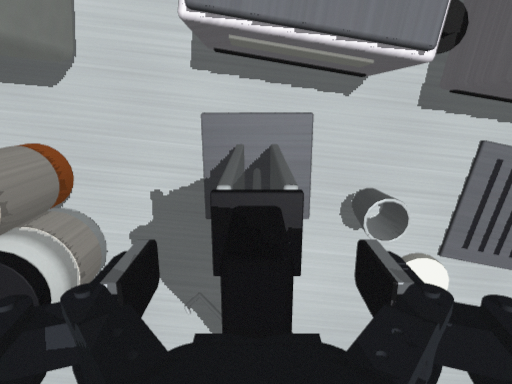

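Fingers are fully open and clear of the handle (wrist 257,235). Rise straight up and check everything.

```bash
python3 -m pendant '[[[0,0,0],[0,0,-8],0],[[0,0,0],[0,0,-20],0],[[0,0,0],[0,0,-30],0],[[0,0,0],[0,0,-30],0],[[0,0,0],[0,0,-30],0],[[0,0,0],[0,0,-27],0],[[0,0,0],[0,0,0],0],[[0,0,0],[0,0,0],0],[[0,0,0],[0,0,0],0]]'
python3 - <<'E'
from h import *
f=grab('wrist','wrist14');grab('side','side14');grab('scene','scene14')
P=pts(f);g=f['pixels'].astype(int)
m=(g.max(2)<70)&(P[...,2]>235)&(P[...,2]<250)&(abs(P[...,0]-471)<50)
p=P[m];print('top',len(p),np.median(p[:,2]),cv2.minAreaRect(p[:,:2].astype(np.float32)))
m=(g.max(2)<75)&(P[...,2]>175)&(P[...,2]<186)&(abs(P[...,0]-471)<50)&(abs(P[...,1]-258)<50)
p=P[m];print('guard',len(p),np.median(p[:,2]),p[:,2].min(),p[:,2].max(),cv2.minAreaRect(p[:,:2].astype(np.float32)))
for t in ['side14','scene14']:
    f=load(t);P=pts(f);g=f['pixels']
    m=(P[...,2]>26)&(P[...,2]<40)&(abs(P[...,0]-450)<50)&(abs(P[...,1]+55)<50)&(g.max(2)<60); p=P[m]; print(t,len(p),p.min(0),p.max(0),np.median(p,0)); A=np.c_[p[:,:2],np.ones(len(p))];print(np.linalg.lstsq(A,p[:,2],rcond=None)[0])
a=cv2.hconcat([cv2.resize(load('side14')['pixels'][130:350,210:340],(354,600)),cv2.resize(load('scene14')['pixels'][130:330,150:300],(446,600))]); cv2.imwrite('pics/fin.png',a[:,:,::-1])
E
```

```text
clock: 19.9
position: [468.4, 260.8, 337.1]
tcp_rot: [3.137, 0.165, -0.0]
contact_force: [0.6, -0.8, -0.3]
grip_width: 85.7
top 1343 240.21820240575533 ((469.8506774902344, 260.3553771972656), (33.17414474487305, 23.570894241333008), 5.827104568481445)
guard 1162 180.38538356952677 175.19248128396475 185.4033671126545 ((469.8642883300781, 260.5537414550781), (45.452720642089844, 45.60244369506836), 5.168766021728516)
side14 205 [427.5372142 -79.6779279  26.4080976] [469.83924133 -37.06880739  37.53827819] [444.7792209  -60.22619459  31.34860822]
[-7.11094000e-03 -5.12824142e-04  3.43032492e+01]
scene14 136 [430.3620055  -79.06966728  26.27002275] [473.55436786 -34.3535383   36.75867489] [455.44681242 -57.92297775  31.1870821 ]
[1.05896871e-02 1.23834954e-02 2.70741568e+01]
```

View pics/fin.png

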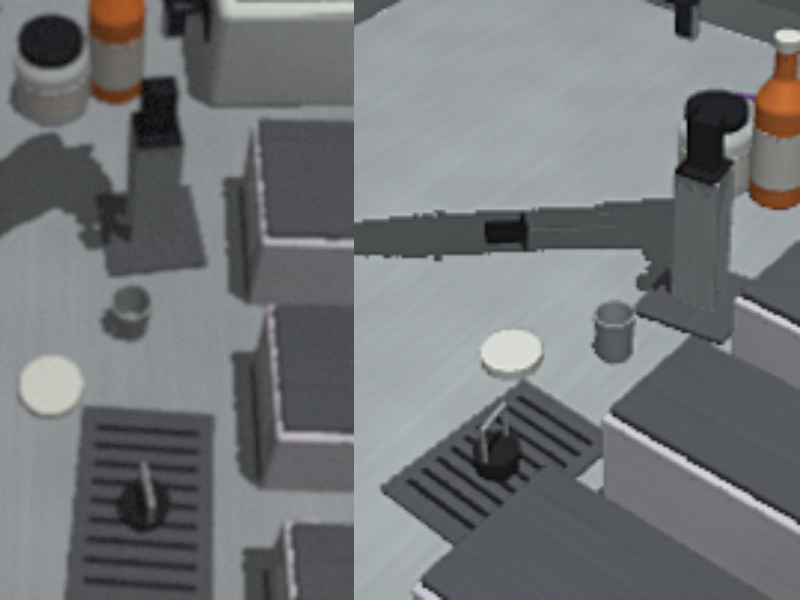

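The hook hangs upright in its stand at (469.9,260.4), as it did at the start. The plug stands upright near the tray centre with its top level at z ≈ 31. The arm is clear, so I'm handing in.

Run:
```python
from h import *
print(env.hand_in()); print(env.observe()['clock'])
```

```text
the job is handed in; nothing more can be done
None
the job is handed in; nothing more can be done
```

I fished the plug out of the -y gap by its loop with the hook rod and set it upright on the drip tray. I then hung the rod back in its stand and handed in at about 20 s; no verdict was reported.

The last checks before handing in:
- **Plug:** its centre is about (450,-57), near the tray centre at (447,-52). The cone top measures level at z ≈ 31 mm, as expected for a plug standing on the 6 mm plate. The fingers stayed on the rod's handle and never came near the plug.
- **Hook rod:** it stands at (469.9,260.4), yaw 5.8°, against (469.6,260.4) and 5.6° at the start. The handle top is at 240.2 mm both times.
- **Gripper:** open and about 150 mm above its grasp height, touching nothing.

No check failed. The only disagreements were 2–5 mm between cameras and 1–3 mm of scatter in some position readings. While seating the rod I had to lower it about 1.5 mm further than planned before it touched the plates.

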